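Refit the sprung roller in the bottle roller

TASK

Take the white roller out of the green cradle and fit it in the vacant place of the bottle roller: press its sprung plunger in against the blue bracket so that the roller goes between the two brackets, then let it spring out so that the plunger sits in the blue bracket's recess and the stub sits fully home in the grey bracket's recess. Leave the roller fitted and at rest, and do not shift or tip the amber vial, the glass beaker or the paper cup that stand around.

Things in the scene. Friction and masses are not known exactly. Their poses are not given: they have to be found in the camera images.
- roller: Loose roller to be fitted: white round barrel, 32 mm diameter, 120 mm long, about 0.25 kg. Origin: barrel's centre, on its axis; its y runs along the barrel. Blue-banded end (+y): a sprung steel plunger, sticks out 26 mm when free. Grey-banded end (-y): a fixed steel stub, sticks out 7 mm. Both 10 mm in diameter, round-nosed. Starts level in the cradle, axis 50 mm above the table.
- plunger (a joint): How far the roller's sprung plunger is pushed in (m): 0 free (sticks out 26 mm), 0.022 fully in (sticks out 4 mm). Spring force along the roller about 2 N when free, 9 N at 0.020.
- stub_end (a point): End of the roller's fixed stub, on the axis, 67 mm from the barrel's centre.
- plunger_end (a point): End of the roller's sprung plunger, on the axis, 86 mm from the barrel's centre when free.
- cradle: Green fixed cradle, base 110 x 150 x 12 mm; origin centre of its underside. Two V blocks, 14 mm wide at y = -46 and +46 mm, hold the roller level along the cradle's y; V tops 49 mm above the table, up to 27 mm to each side of the roller's axis. Between the V blocks the barrel is free, down to the base.
- mixer: Bottle roller, fixed, white base x -50 to +110, y -118 to +118 mm, deck 35 mm above the table; origin on the table. The vacant roller place runs along its y at x = 0, axis 75 mm above the table, between a low grey bracket (-y side) and a tall blue one (+y side), inner faces 136 mm apart. Black driven roller (32 mm) fitted at x = +85 mm, same height. Blue motor box, top 75 mm up, outside the grey bracket.
- grey_recess (a point): Mouth centre of the round blind recess (14 mm diameter, 8 mm deep towards the mixer's -y) in the grey bracket's inner face, at mixer y = -36 mm, 75 mm above the table. It takes the stub; fitted, the spring holds the barrel's grey end against this face. Bracket: 50 mm wide in x, 16 mm thick, top 88 mm above the table. Axes as the mixer's.
- blue_recess (a point): Mouth centre of the round blind recess (14 mm diameter, 8 mm deep towards the mixer's +y) in the blue bracket's inner face, at mixer y = +100 mm, 75 mm above the table. It takes the plunger. Bracket 50 mm wide, top 130 mm above the table; above the recess its face is flat, between two 3 mm proud ribs 24 mm apart, so the plunger's nose can slide down it. Axes as the mixer's.
- amber_vial: Bystander: small amber screw-top vial, 28 mm across, 75 mm tall; origin centre of its underside. Leave it alone.
- beaker: Bystander: glass beaker, 72 mm across, 85 mm tall; origin centre of its underside. Leave it alone.
- paper_cup: Bystander: paper cup, 76 mm across, 90 mm tall; origin centre of its underside. Leave it alone.
Things that resemble listed ones, but are neither listed nor needed, are in the scene too. Leave any pink or purple look-alike of the roller alone.

How it is judged:
By the outcome, as a careful person would: the job done as asked, in the order asked, and still so for the second after the job is handed in, with the robot touching nothing.
It also fails if it takes over 43 s, if anything falls off the work surface, if the arm or the gripper's body presses on something with over 40 N, if the wrist force passes 120 N, or if a joint passes its speed limit or range.

ROBOT

A 6-joint arm with a two-finger parallel gripper is mounted at the origin on the work surface. World frame = base frame: x ahead of the robot, y to its left, z up, the work surface at z = 0. Lengths are in mm, angles in rad, forces in N, time in s.
With the tool pointing down it reaches from about 325 to 1000 mm from the base axis. Payload 5.1 kg.
Tool frame: the origin (TCP) lies on the centre line of the jaws, within the pads' length; the fingertips stand 11 mm ahead of it and the grasp point (between the pads) lies 8 mm behind it (manip.tips_ahead is the distance from the TCP to the fingertips, in mm); z points along the fingers, y is the line along which they close (so a half turn about z gives the same grasp; the last joint's range is limited). The gripper opens to 85 mm and grips with 20 to 120 N. Pads are 22 mm wide; open, the fingers measure 114 mm over their backs; the gripper's body (76 mm by 85 mm) begins 54 mm behind the grasp point. The pads swing forward as they close: fully open they stand 13 mm farther back than shut.
Start: joints at [-1.186, 0.124, 1.65, -0, 1.367, -0.083], TCP at [293.068, -580.169, 242.322] pointing down, gripper open.
Joint ranges: [-2.61, 2.61], [-1.02, 2.33], [0.03, 2.71], [-1.35, 4.49], [0.32, 2.68], [-2.91, 2.91]. Speed limits (rad/s): [2.57, 2.57, 3.14, 3.14, 3.14, 3.14].

INTERFACE

Orientations are given as a unit quaternion [x, y, z, w].
In Python, from workcell import manip, inverse_kinematics, get_image gives the robot as it stands. Calls block until the motion is done:
- manip.move_ptp(position, orientation): joint-space move of the TCP to a pose.
- manip.move_straight(position, orientation=None, v=150, threshold=None): straight line of the TCP; orientation=None keeps the orientation; v is the mean speed in mm/s. With threshold (N) it stops when the force on the tool has changed by that much, and returns True; else False.
- manip.movej(angles): joint-space move.
- manip.gripper_to(opening): finger opening in mm; the grip force is fixed at half the most; returns when the fingers have stopped.
- manip.wait(seconds).
- inverse_kinematics(position, orientation): joint angles nearest the present ones, or None.
- get_image(name): name is "scene" or "side" or "wrist"; returns a dict with "image" (400x640x3 uint8, red, green, blue), "camera_matrix" (3x3 intrinsics, pixels), "world_to_cam" (4x4, takes a point from world to camera coordinates). Camera axes: x right, y down, z forward; pixel columns grow to the right and rows downward; lengths in mm; the calibration is good to about 2 mm. A picture is of the moment at which its call begins. There is no depth.
A pose or a line that the arm cannot do raises manip.IKError and nothing moves.
- manip.job_done(): hands the job in; it is judged then, once.
Readings, each from a call of its own:
- manip.get_clock(): time.
- manip.get_q(): joint angles.
- manip.get_qvel(): joint speeds.
- manip.get_effort(): joint torques, N m.
- manip.get_tcp_pos(): TCP position.
- manip.get_orientation(): TCP orientation.
- manip.get_contact_force(): force on the tool from outside, world axes, zero at the start.
- manip.get_torque(): the same for the moment, N m.
- manip.get_finger_gap(): finger opening in mm.
- manip.get_finger_force(): force on a finger pad.
Only numpy, scipy, OpenCV 4.12 (cv2) and the standard library are available. Lean on these libraries where they do the work, as an engineer would, in place of code of your own. Each camera call takes 0.05 s, during which the arm holds its last target. There are 200 camera calls.

## Working session

There is one attempt and no reset: what is moved stays moved. The work goes in short steps, each a Python script; the robot and the scene stay as the last script left them, time stands still between calls to the robot, and variables do not carry over. Pictures are saved under pics/ and viewed, at most 10 in all, crops included, and the job is handed in when it is done.

```bash
mkdir -p pics; ls
python3 - <<'E'
from workcell import manip,get_image
import cv2,pickle
d={}
for n in("scene","side","wrist"):
    d[n]=get_image(n); cv2.imwrite(f"pics/{n}.png",d[n]["image"][:,:,::-1]); print(n,d[n]["camera_matrix"].tolist(),d[n]["world_to_cam"].round(3).tolist())
pickle.dump(d,open("im0.pkl","wb")); print(manip.get_clock(),manip.get_orientation())
E
```

```text
pics
scene [[385.17791702107564, 0.0, 320.003938920438], [0.0, 385.17791702107564, 202.74146940486548], [0.0, 0.0, 1.0]] [[-0.411, 0.912, -0.008, 192.477], [0.789, 0.351, -0.503, -375.905], [-0.456, -0.213, -0.864, 1516.642], [0.0, 0.0, 0.0, 1.0]]
side [[416.89384073637615, 0.0, 325.65746881805336], [0.0, 416.89384073637615, 197.3320882675719], [0.0, 0.0, 1.0]] [[-0.975, -0.222, 0.018, 514.173], [-0.17, 0.691, -0.703, 134.848], [0.144, -0.688, -0.711, 1260.218], [0.0, 0.0, 0.0, 1.0]]
wrist [[293.57184960216745, 0.0, 320.4683661436452], [0.0, 293.57184960216745, 198.70805478755003], [0.0, 0.0, 1.0]] [[0.451, -0.892, -0.003, -648.833], [-0.846, -0.429, 0.317, -42.305], [-0.284, -0.141, -0.948, 380.429], [0.0, 0.0, 0.0, 1.0]]
0.15 [ 9.72771344e-01  2.31765480e-01 -1.19673871e-04 -8.12089993e-04]
```

View pics/scene.png

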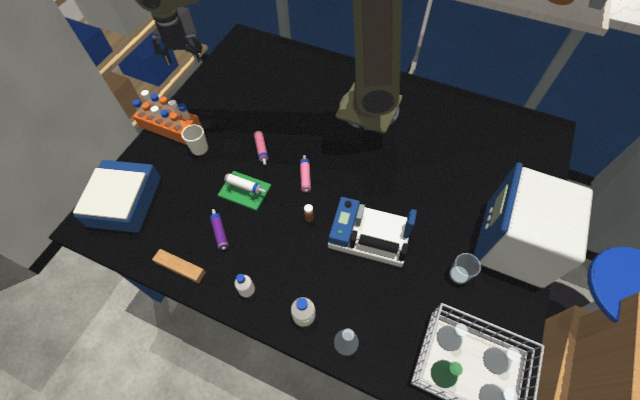

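View pics/side.png

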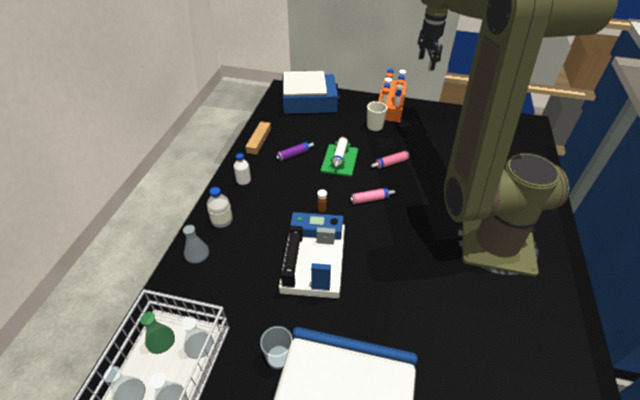

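Scene picture: candidates are pink (261,147), pink (305,173), purple (219,229) and white (245,185) in the green cradle. The white one fits the description. The mixer is at (373,232), with its blue bracket on the right (411,222). Next I'll make an enlarged crop to confirm the roller and measure.

Run:
```python
import cv2,pickle,numpy as np
d=pickle.load(open("im0.pkl","rb"))
def crop(n,x,y,w,h,s):
    return cv2.resize(d[n]["image"][y:y+h,x:x+w,::-1],None,fx=s,fy=s,interpolation=cv2.INTER_CUBIC)
a=crop("scene",212,165,66,50,6);b=crop("scene",325,190,66*1+34,50+34,4)
c=crop("side",315,130,50,50,6);e=crop("side",275,205,75,95,4)
W=np.zeros((600,800,3),np.uint8)
def put(i,x,y):W[y:y+i.shape[0],x:x+i.shape[1]]=i
put(a,0,0);put(b,400,0);put(c,0,300);put(e[:260],400,336);cv2.imwrite("pics/crop1.png",W)
```

```text
(no output)
```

View pics/crop1.png

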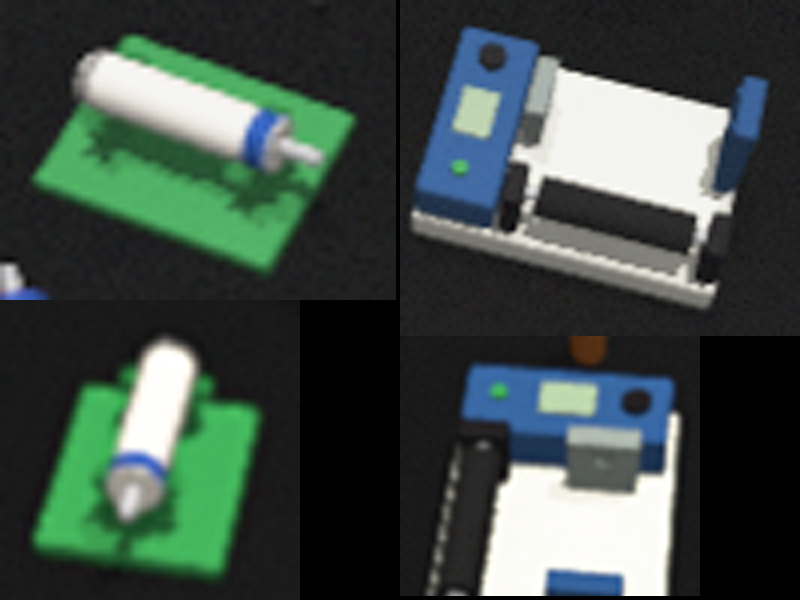

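Crop: the white roller lies in the green cradle with its blue band and plunger at (265,191) in the scene picture, pointing towards the mixer. Now rough positions, then a close look with the wrist camera.

```bash
cat > h.py <<'E'
import numpy as np,cv2
from scipy.spatial.transform import Rotation as R
def ray(im,uv,z):
    K,T=im["camera_matrix"],im["world_to_cam"]; A=T[:3,:3]; c=-A.T@T[:3,3]
    d=A.T@np.linalg.inv(K)@[uv[0],uv[1],1]; return c+d*(z-c[2])/d[2]
def proj(im,p):
    T=im["world_to_cam"]; q=im["camera_matrix"]@(T[:3,:3]@np.asarray(p,float)+T[:3,3]); return q[:2]/q[2]
def down(yaw): # tool z down, tool x along world yaw
    c,s=np.cos(yaw),np.sin(yaw); return R.from_matrix(np.array([[c,s,0],[s,-c,0],[0,0,-1]])).as_quat()
E
python3 - <<'E'
import pickle;from h import *
d=pickle.load(open("im0.pkl","rb"));s=d["scene"];e=d["side"]
c=lambda x,y:(x/6+212-.4,y/6+165-.4); m=lambda x,y:((x-400)/4+325-.4,y/4+190-.4)
print("plung",ray(s,c(320,157),50),ray(e,(128/6+314.6,(518-300)/6+129.6),50))
print("cradle corners z12",[ray(s,c(*q),12).round(1) for q in((132,37),(355,118),(270,270),(35,183))])
print("mixer front base z35 corners",[ray(s,m(*q),35).round(1) for q in((412,215),(712,292))])
print("grey top",[ray(s,m(*q),88).round(1) for q in((557,58),(530,88))])
print("blue top",[ray(s,m(*q),130).round(1) for q in((742,78),(766,84),(755,135),(730,135))])
w=d["wrist"];T=w["world_to_cam"];print("wristcam",-T[:3,:3].T@T[:3,3])
E
```

```text
plung [ 533.33906803 -168.91675824   50.        ] [ 530.77835778 -168.45352916   50.        ]
cradle corners z12 [array([ 486.1, -325.1,   12. ]), array([ 483., -179.,   12.]), array([ 590.4, -175. ,   12. ]), array([ 595.1, -323.7,   12. ])]
mixer front base z35 corners [array([615.7,  92.3,  35. ]), array([581.8, 322.4,  35. ])]
grey top [array([470.5, 150.7,  88. ]), array([503.7, 141.4,  88. ])]
blue top [array([455.2, 286.5, 130. ]), array([452.9, 304.2, 130. ]), array([496.6, 309.4, 130. ]), array([504., 293., 130.])]
wristcam [ 364.95331271 -543.60168673  372.56793392]
```

View pics/wrist.png

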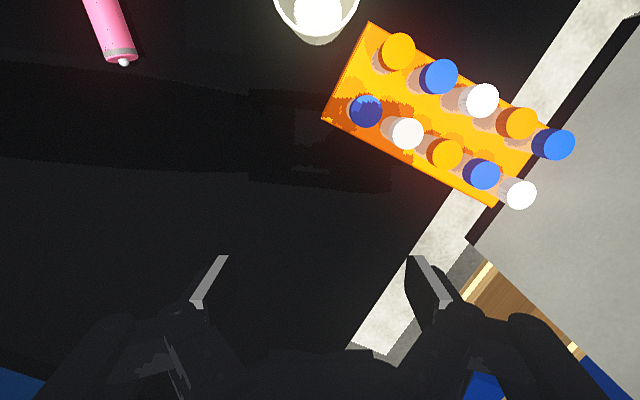

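Run:
```python
from workcell import manip,get_image
from h import *;import pickle
d={}
def look(n,p,yaw):
    manip.move_ptp(p,down(yaw)); d[n]=get_image("wrist")
look("c",[539,-335,200],np.pi/2+.03)
u=np.array([-.146,.989]);o=np.array([490,191.3])
look("m",[*(o-60*u),240],np.pi/2+.147)
pickle.dump(d,open("im1.pkl","wb"));print(manip.get_clock(),manip.get_q())
a=cv2.resize(d["c"]["image"][0:260,150:490],None,fx=1.17,fy=1.17);b=cv2.resize(d["m"]["image"][0:300,120:520],None,fx=2,fy=2,interpolation=cv2.INTER_CUBIC)
cv2.imwrite("pics/m.png",b[:,:,::-1]);c=cv2.resize(d["c"]["image"][0:260,180:460],None,fx=2.3,fy=2.3,interpolation=cv2.INTER_CUBIC);cv2.imwrite("pics/c.png",c[:,:,::-1])
```

```text
3.2833 [ 1.52991088e-01 -1.75186930e-01  1.94759328e+00 -2.29960537e-04
  1.36942547e+00  7.46543139e-03]
```

View pics/c.png

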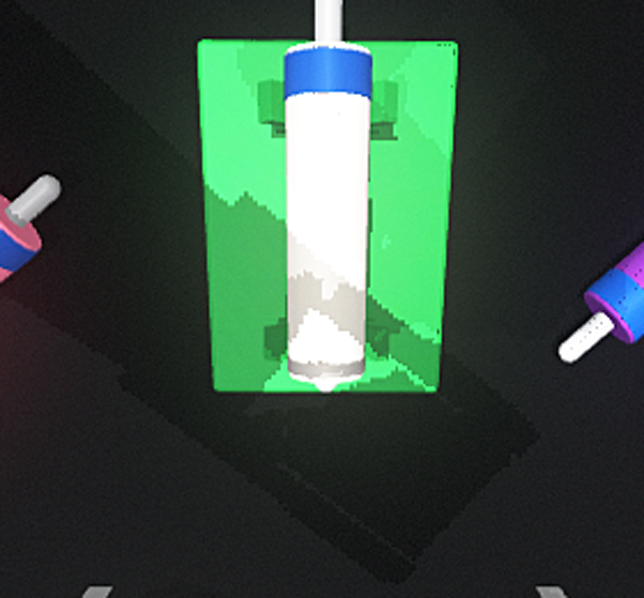

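View pics/m.png

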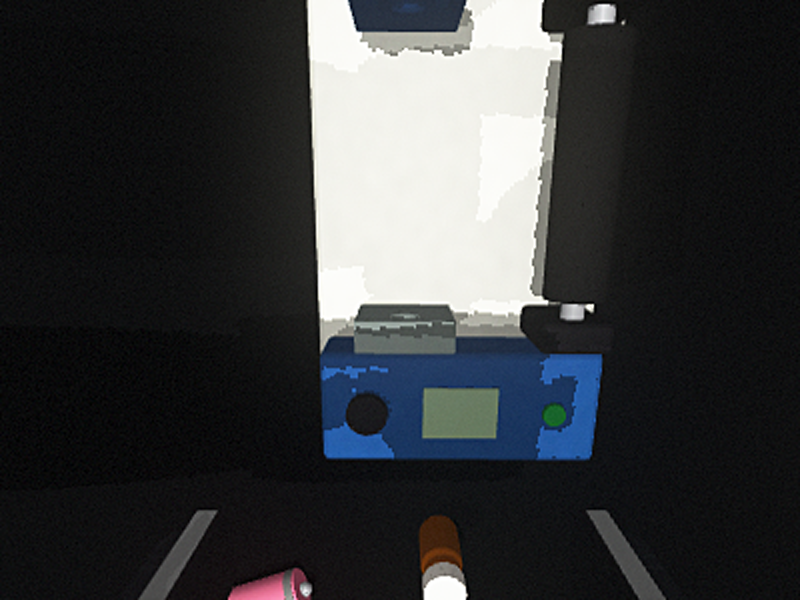

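Cradle view: the white roller's axis runs from about (329,45) at the blue end to (326,376) at the grey end. Mixer view: grey bracket top is x 354–456, rows 320–352; grey recess (405,316), blue recess (411,8), blue face bottom edge x 355–461 at row 30.

Run:
```python
import pickle;from h import *
d=pickle.load(open("im1.pkl","rb"));C=d["c"];M=d["m"]
c=lambda x,y:(x/2.3+180-.28,y/2.3-.28); m=lambda x,y:(x/2+120-.25,y/2-.25)
f=lambda im,q,z:ray(im,q,z).round(1)[:2].tolist()
k=[f(C,c(*q),12) for q in((197,42),(458,42),(437,391),(213,391))];print("cradle",k,np.mean(k,0))
print("axis",f(C,c(329,70),50),f(C,c(326.5,340),50),"grey rim bottom",f(C,c(326,378),66),f(C,c(326,392),50),"blue rim top",f(C,c(329,45),66))
for n,q,z in(("greytop",(354,320),88),("",(455,320),88),("",(456,352),88),("",(354,352),88),("greyrec",(405,316),75),("bluerec",(411,8),75),("bluebot",(355,30),35),("",(461,30),35),("base",(308,2),35),("",(320,335),35)):print(n,f(M,m(*q),z))
T=C["world_to_cam"];print(-T[:3,:3].T@T[:3,3],T[:3,:3].round(3).tolist())
T=M["world_to_cam"];print(-T[:3,:3].T@T[:3,3])
s=pickle.load(open("im0.pkl","rb"))["scene"];print("vial",ray(s,(309,208),75))
```

```text
cradle [[480.9, -181.8], [588.9, -178.7], [592.3, -326.1], [484.1, -329.2]] [ 536.55 -253.95]
axis [535.8, -198.1] [537.9, -297.3] grey rim bottom [538.0, -310.0] [538.3, -319.4] blue rim top [535.5, -193.7]
greytop [471.5, 154.1]
 [520.2, 161.3]
 [523.5, 145.6]
 [473.4, 138.2]
greyrec [496.2, 157.3]
bluerec [478.9, 291.3]
bluebot [451.6, 288.7]
 [503.9, 296.4]
base [427.2, 297.3]
 [450.1, 131.8]
[ 535.64909286 -254.90985027  331.61426744] [[1.0, 0.029, -0.001], [0.028, -0.948, 0.317], [0.009, -0.317, -0.949]]
[486.64775112 211.39442258 371.28306027]
vial [545.75271292  -2.24032517  75.        ]
```

Run:
```python
from workcell import manip,get_image
from h import *;import pickle
q=down(np.pi/2+.025)
manip.move_ptp([536.7,-252,130],q); manip.move_straight([536.7,-252,42],v=120)
f0=manip.get_contact_force(); manip.gripper_to(20); print(manip.get_finger_gap(),manip.get_finger_force(),manip.get_contact_force()-f0,manip.get_tcp_pos())
manip.move_straight([536.7,-252,150],v=120)
u=np.array([-.1395,.990]);o=np.array([491.3,193.4])
manip.move_ptp([*(o+5*u),150],down(np.pi/2+.14))
im=get_image("wrist");im2=get_image("scene");pickle.dump((im,im2),open("im2.pkl","wb"));print(manip.get_clock(),manip.get_tcp_pos())
a=cv2.resize(im["image"][0:400,190:450],None,fx=1.5,fy=1.5);b=cv2.resize(im2["image"][190:275,325:425],None,fx=4,fy=4,interpolation=cv2.INTER_CUBIC)
W=np.zeros((600,800,3),np.uint8);W[:,:390]=a;W[:340,400:]=b;cv2.imwrite("pics/h.png",W[:,:,::-1])
```

```text
30.39279560660297 59.31382119655609 [2.90982598 1.63223229 1.99422801] [ 537.39243897 -252.22187766   42.78892977]
9.0083 [491.12184902 197.50873595 150.0392075 ]
```

View pics/h.png

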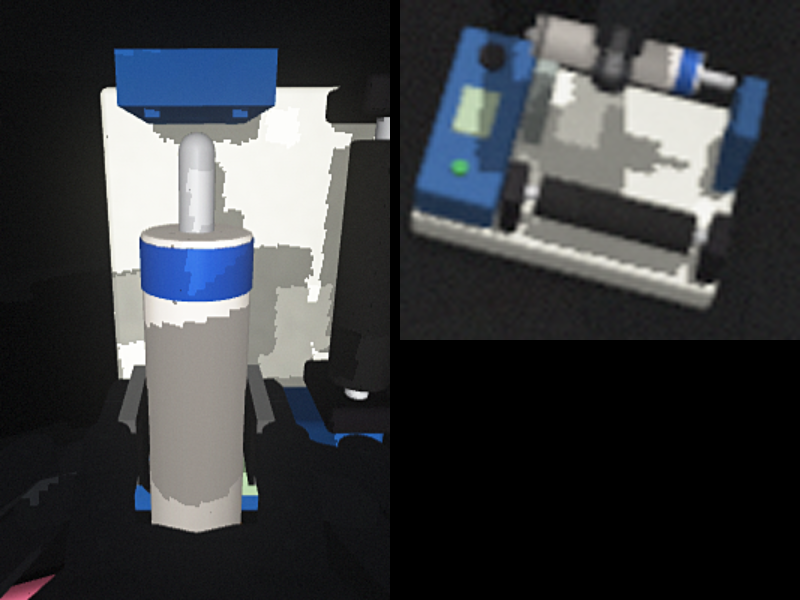

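The picture shows the roller held, with its axis at column 197 and the blue bracket centred at 196.4, so they are laterally aligned. Now I'll check for tilt and offset along the axis.

Run:
```python
import pickle;from h import *
from scipy.optimize import least_squares
im,_=pickle.load(open("im2.pkl","rb"))
t=np.array([491.12,197.51,150.04]);yaw=np.pi/2+.14
g=lambda x,y:np.array([x/1.5+190-.17,y/1.5-.17])
def dirs(p,dy):return np.array([np.cos(yaw+dy)*np.cos(p),np.sin(yaw+dy)*np.cos(p),np.sin(p)])
def pts(v):
    a,dz,p,dy,l=v;A=dirs(p,dy);n=np.array([0,0,1.])-A*A[2];n/=np.linalg.norm(n);lat=np.cross(A,n)
    c=t+[0,0,8+dz]+a*dirs(0,0)+l*lat
    return [c+86*A, c+60*A+16*n, c+60*A+16*lat,c+60*A-16*lat,c-60*A+16*n*.0+16*n]
def res(v):
    P=[proj(im,p) for p in pts(v)];
    return np.r_[(P[0]-g(197,134)),P[1]-g(197,247.5),P[2][0]-g(253,0)[0],P[3][0]-g(140.5,0)[0],P[4]-g(197,531)]
r=least_squares(res,[0]*5);print("a,dz,pitch,dyaw,lat",r.x.round(4),r.fun.round(2))
for z,q in((130,(114,49)),(130,(278,48)),(130,(277,106)),(130,(116,106)),(35,(101,88)),(35,(118,378))):print(q,ray(im,g(*q),z)[:2].round(1))
```

```text
a,dz,pitch,dyaw,lat [ 1.4367e+00 -1.6521e+01  1.8970e-01  3.0000e-04 -4.7620e-01] [-0.1  -0.68 -0.03  0.61 -0.88  1.05 -0.03  0.09]
(114, 49) [450.2 303.8]
(278, 48) [499.6 311. ]
(277, 106) [502.5 295. ]
(116, 106) [452.1 287.9]
(101, 88) [426.9 301.5]
(118, 378) [449.3 137.5]
```

Run:
```python
import pickle;from h import *
from scipy.optimize import least_squares
im,_=pickle.load(open("im2.pkl","rb"))
# enlarge
cv2.imwrite("pics/e.png",cv2.resize(im["image"][60:260,260:380],None,fx=3,fy=3,interpolation=cv2.INTER_CUBIC)[:,:,::-1])
t=np.array([491.12,197.51,150.04]);yaw=np.pi/2+.14
a=np.array([np.cos(yaw),np.sin(yaw),0]);lat=np.cross(a,[0,0,1])
for pit in(0,.05,.1,.19):
    A=a*np.cos(pit)+np.array([0,0,np.sin(pit)]);n=np.array([0,0,np.cos(pit)])-a*np.sin(pit)
    c=t+[0,0,8]
    f=lambda p:((proj(im,p)-[260,60])*3).round(0)
    print(pit,"tip",f(c+86*A),"top",f(c+60*A+16*n),"bot",f(c+60*A-16*n),"sides",f(c+60*A+16*lat),f(c+60*A-16*lat),"plungroot",f(c+60*A+5*n),f(c+60*A-5*n),"greytop",f(c-60*A+16*n))
```

```text
0 tip [187.  85.] top [188. 304.] bot [186. 265.] sides [301. 282.] [ 73. 282.] plungroot [187. 288.] [187. 276.] greytop [ 186. 1018.]
0.05 tip [187.  84.] top [188. 316.] bot [186. 263.] sides [303. 286.] [ 70. 286.] plungroot [187. 295.] [187. 278.] greytop [ 186. 1004.]
0.1 tip [187.  85.] top [188. 330.] bot [186. 262.] sides [306. 292.] [ 68. 292.] plungroot [187. 303.] [187. 282.] greytop [186. 989.]
0.19 tip [188.  93.] top [188. 360.] bot [187. 263.] sides [312. 306.] [ 63. 306.] plungroot [187. 321.] [187. 291.] greytop [186. 963.]
```

View pics/e.png

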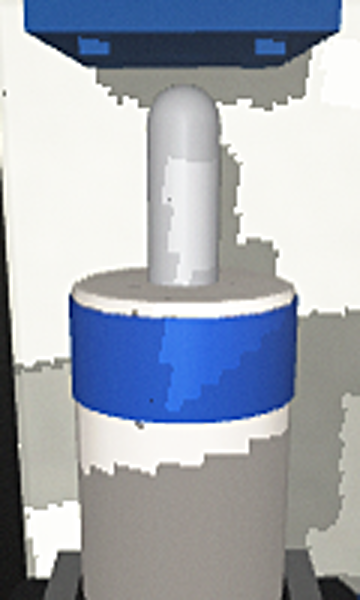

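Level to within 0.02 rad and laterally aligned to about 0.2 mm. Now I'll come down and feel for the blue face.

```bash
cat >> h.py <<'E'
O=np.array([491.3,193.4]);U=np.array([-np.sin(.14),np.cos(.14)]);X=np.array([np.cos(.14),np.sin(.14)])
def mix(p): return (p[:2]-O)@X,(p[:2]-O)@U,p[2]
E
python3 - <<'E'
from workcell import manip
from h import *
P=lambda x,y,z:[*(O+x*X+y*U),z]
print(np.round(mix(manip.get_tcp_pos()),2))
manip.move_straight(P(0,5,102),v=80); manip.wait(.2); print(np.round(mix(manip.get_tcp_pos()),2),manip.get_contact_force().round(1))
print(manip.move_straight(P(0,24,102),v=15,threshold=3),np.round(mix(manip.get_tcp_pos()),2),manip.get_contact_force().round(1),manip.get_clock())
E
```

```text
[  0.4    4.09 150.04]
[  0.57   5.11 102.82] [ 0.5 -0.9 -4.9]
True [ -0.48  16.07 101.04] [ 2.  -2.7 -1.1] 10.775
```

Run:
```python
from workcell import manip
from h import *
P=lambda x,y,z:[*(O+x*X+y*U),z]
for y in(10,16,22,28,33.5):
    manip.move_straight(P(.2,y,102),v=40); manip.wait(.25)
    f=manip.get_contact_force(); print(y,np.round(mix(manip.get_tcp_pos()),2),(f[:2]@U).round(2),(f[:2]@X).round(2),f[2].round(2))
print(manip.get_clock(),manip.get_finger_gap())
```

```text
10 [ -0.    10.06 101.77] 0.29 -0.24 -3.31
16 [  0.11  15.81 101.9 ] -2.73 -0.24 -2.64
22 [  0.12  21.8  101.9 ] -5.05 -0.36 -3.19
28 [  0.16  27.39 101.93] -7.07 0.26 -3.3
33.5 [  0.16  32.46 101.89] -7.19 -0.45 -2.82
13.5333 30.40757680175002
```

Force at the last step is lower than expected, so I'll check for slip in the grip. The blue band should keep its place in the wrist image.

Run:
```python
from workcell import manip,get_image
from h import *;import pickle
def band(im):
    a=im["image"][120:260,316:327].astype(int); m=((a[:,:,2]-a[:,:,0])>40).mean(1)>.5; r=np.where(m)[0]+120; return r.min(),r.max()
im=get_image("wrist");print(band(pickle.load(open("im2.pkl","rb"))[0]),band(im))
f=manip.get_contact_force();print(f[:2]@U,f,np.round(mix(manip.get_tcp_pos()),2))
cv2.imwrite("pics/n.png",np.vstack([cv2.resize(im["image"][60:260,220:420],None,fx=3,fy=3)])[:,:,::-1])
```

```text
(np.int64(166), np.int64(200)) (np.int64(120), np.int64(200))
-8.342663540527209 [ 2.09177048 -8.13031844 -1.91155141] [  0.15  32.43 101.87]
```

No slip: the band edge is unchanged at row 200, and the force is 8.3 N. Going a little further in, then down.

Run:
```python
from workcell import manip,get_image
from h import *
P=lambda x,y,z:[*(O+x*X+y*U),z]
def rep(n):
    f=manip.get_contact_force(); print(n,np.round(mix(manip.get_tcp_pos()),2),"U %.1f X %.1f Z %.1f"%(f[:2]@U,f[:2]@X,f[2]),round(manip.get_clock(),2))
manip.move_straight(P(.2,34.6,102),v=30);rep("in")
for z in(92,84,76,67.2):
    hit=manip.move_straight(P(.2,34.6,z),v=30,threshold=15);manip.wait(.15);rep((z,hit))
    if hit:break
```

```text
in [  0.15  33.48 101.85] U -9.1 X 0.8 Z -2.8 13.83
(92, False) [ 1.46 33.75 93.17] U -9.9 X 0.7 Z 0.4 14.47
(84, False) [ 1.93 33.77 85.43] U -9.5 X 2.0 Z -0.7 15.03
(76, False) [ 1.94 33.79 77.35] U -9.1 X 2.0 Z -0.6 15.6
(67.2, False) [ 0.91 34.31 67.91] U -6.8 X 0.3 Z -0.6 16.19
```

The plunger has sprung into the blue recess: the force dropped from 9.1 to 6.8 N. Now I'll let the position settle and slide the stub home.

Run:
```python
from workcell import manip,get_image
from h import *
P=lambda x,y,z:[*(O+x*X+y*U),z]
def rep(n):
    f=manip.get_contact_force(); print(n,np.round(mix(manip.get_tcp_pos()),2),"U %.1f X %.1f Z %.1f"%(f[:2]@U,f[:2]@X,f[2]),round(manip.get_clock(),2))
manip.move_straight(P(.2,34.5,67),v=20);manip.wait(.2);rep("s")
for y in(31,28,26,24,23):
    hit=manip.move_straight(P(.0,y,67),v=20,threshold=10);manip.wait(.15);rep((y,hit))
    if hit:break
```

```text
s [ 0.89 34.27 67.76] U -6.6 X -0.2 Z -1.4 16.64
(31, False) [ 0.89 31.01 67.87] U -5.4 X -0.3 Z -1.5 17.12
(28, False) [ 0.62 28.08 67.51] U -5.1 X 0.9 Z -1.7 17.57
(26, False) [-4.000e-02  2.607e+01  6.694e+01] U -3.6 X 1.7 Z -0.4 17.97
(24, False) [-0.16 24.04 66.91] U -2.5 X 0.8 Z -0.8 18.37
(23, False) [-0.17 23.19 66.89] U -0.8 X -0.1 Z -2.5 18.77
```

The stub is home: the centre is at 23.2 and the force is now carried by the grey face. Release, lift and look.

Run:
```python
from workcell import manip,get_image
from h import *
P=lambda x,y,z:[*(O+x*X+y*U),z]
manip.gripper_to(55);manip.wait(.3)
manip.move_straight(P(0,23,200),v=100)
manip.move_ptp(P(0,-50,240),down(np.pi/2+.14)); manip.wait(.2)
im=get_image("wrist");s=get_image("scene");print(manip.get_clock(),manip.get_finger_gap())
W=np.zeros((600,800,3),np.uint8);W[:,:480]=cv2.resize(im["image"][0:200,250:410],None,fx=3,fy=3,interpolation=cv2.INTER_CUBIC)
W[:320,480:]=cv2.resize(s["image"][165:325,180:500],None,fx=1,fy=1)[:,:320] if 0 else 0
b=cv2.resize(s["image"][195:275,330:420],None,fx=3.5,fy=3.5,interpolation=cv2.INTER_CUBIC);W[:b.shape[0],480:480+b.shape[1]]=b
b=cv2.resize(s["image"][120:300,180:500],(320,180));W[300:480,480:]=b
cv2.imwrite("pics/f.png",W[:,:,::-1])
```

```text
21.6333 54.7253282786122
```

View pics/f.png

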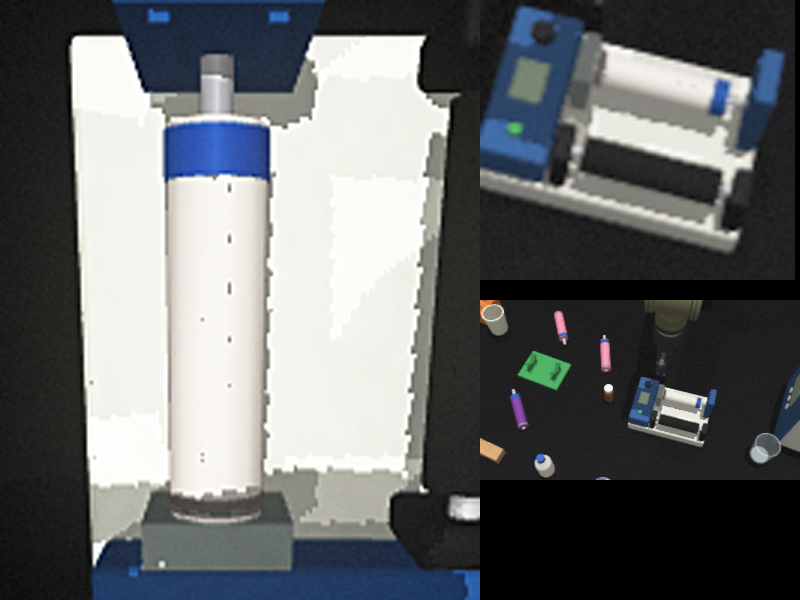

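The final view shows the plunger in the blue recess (217,60). The grey end is flush with the grey bracket's inner face (row 521, where the face's top edge is). The vial, beaker and cup are where they were.

```bash
python3 -c "
from workcell import manip
print(manip.job_done())"
```

```text
the job is handed in; nothing more can be done
None
```

The white roller is fitted in the bottle roller, with its stub home in the grey bracket and its plunger in the blue recess; the bystanders were not disturbed, and I handed the job in at about 22 s of the allowed 43 s.

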